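# Snap the axle cap onto a herb spinner

## Robot

A 6-joint arm with a two-finger parallel gripper is mounted at the origin on a cart in front of the work surface, level with it; the furniture and walls round the work are solid. World frame = base frame: x ahead of the robot, y to its left, z up, the work surface at z = 0. Lengths are in m, angles in rad, forces in N, time in s.
With the tool pointing down it reaches from about 0.275 to 1 m from the base axis. Payload 8.4 kg.
Tool frame: the origin (TCP) lies between the finger pads; the fingertips stand 22 mm ahead of it and the grasp point (between the pads) lies 3 mm ahead of it (arm.tips_ahead is the z of the fingertips in the tool frame, in m); z points along the fingers, y is the direction in which the jaws open and shut (so a half turn about z gives the same grasp; the last joint's range is limited). The gripper opens to 85 mm and grips with 20 to 120 N. Pads are 22 mm wide; open, the fingers measure 114 mm over their backs; the gripper's body (76 mm by 85 mm) begins 54 mm behind the grasp point. The pads swing forward as they close: fully open they stand 13 mm farther back than shut.
Start: joints at [-1.127, 0.353, 1.633, -0, 1.155, -0.002], TCP at [0.269, -0.564, 0.253] pointing down, gripper open.
Joint ranges: [-2.63, 2.63], [-0.92, 2.1], [0.06, 2.66], [-1.3, 4.44], [0, 2.69], [-3.02, 3.02]. Speed limits (rad/s): [2.22, 2.22, 2.79, 3.14, 3.14, 3.14].

## Interface

Orientations are given as [roll, pitch, yaw] about the fixed x, y, z axes, in that order (R = Rz(yaw) Ry(pitch) Rx(roll)).
In Python, from station import arm gives the robot as it stands.
- The arm moves only by the tool jog_arm, never from a script. Its argument "steps" is a list of rows, each an object of numbers: "grip": the opening, from -1 (shut) to 1 (fully open); "x", "y", "z": the shift along the tool's x, y, z in mm; "wx", "wy", "wz": the turn, a rotation vector about the tool's x, y, z in degrees. A call has exactly 5 rows; each row is the pose to reach, as a shift and turn from the pose measured when the call began, along the tool's axes at that moment; what a row does not reach only later rows make up. A row lasts 1/12 s, in which the tool goes at most 41.7 mm and 7.16 degrees, less where a joint would pass 70% of its speed; a pose out of reach is approached as far as the arm can. A call with a gripper value outside its range is refused whole. The fingers move at their own pace and stop on an object; "force" is the grip in N (left out, the last holds). Time passes only in rows, so rows that repeat a pose let the fingers close, or fill a call up. It gives the time, the measured TCP pose, the force and the opening at its end, in the units of the state.
- arm.get_state(): the state, without advancing time (a new reading comes with each control period).
- arm.snapshot(name): name is "scene" or "top"; returns (picture, depth): 384x512x3 uint8, red, green, blue; 384x512 float32, m along the optical axis (not along the pixel's ray), 0 where there is no reading.
- arm.calibration(name): a dict with "fx", "fy", "cx", "cy" (pixels), "R" (3x3) and "t" (3): a world point X has camera coordinates R X + t. Camera axes: x right, y down, z forward; pixel columns grow to the right and rows downward; lengths in m; the calibration is good to about 2 mm. A picture is of the moment at which its call begins. calibration takes no time and is no camera call.
- arm.sign_off(): hands the job in, once; it reports no verdict.
Trained networks look in the newest picture that a camera, given by its name, has taken for a name from the list of things; names that differ only in an ending like _2 or _b are one class to them, and where a whole thing is asked for, a point or a joint stands for the part that bears it (a point fixed in the world has none). Each returns a list of dicts, best first, with "confidence" (0 to 1); they miss things now and then, are a little off and sometimes report something else, mostly with a low value. They report only what shows in the picture. A call takes as long as a camera call. They do not tell look-alikes from the thing itself.
- arm.search_frame(camera, thing): "bbox" ([left, top, right, bottom] as shares, 0 to 1, of the picture: columns of its width, rows of its height, round what is visible of it).
- arm.regions_of(camera, thing): "mask" (384x512 bool, what is visible of it) and "bbox" ([left, top, right, bottom] as shares, 0 to 1, of the picture: columns of its width, rows of its height, round what is visible of it).
- arm.place_of(camera, thing): "position" ([row, column] as shares, 0 to 1, of the picture: columns of its width, rows of its height: a listed point, or the origin of a listed thing).
The state is a dict: "t": time; "qpos": joint angles; "joint_vel": joint speeds; "joint_efforts": joint torques, N m; "tool_pos": TCP position; "orientation": TCP orientation; "contact_force": force on the tool from outside, world axes, zero at the start; "ft_torque": the same for the moment, N m; "width": opening from 0.0 (shut) to 1.0 (fully open).
Only numpy, scipy, OpenCV 4.12 (cv2) and the standard library are available. Lean on these libraries where they do the work, as an engineer would, in place of code of your own. Each camera call takes 0.05 s, during which the arm holds its last target.

## Task

Before the herb spinner is closed up, turn its crank by the knob through at least one full turn anticlockwise (seen from above) to check that it runs freely. Then take the loose ribbed snap cap, put it mouth down over the stud in the middle of the spinner and press it straight down past the click until it is fully home. Leave the tealight and the small glass where they stand, and finish while still holding the cap and firmly pressing it down: do not let go.

Things in the scene. Friction and masses are not known exactly. Their poses are not given: they have to be found in the camera images.
- spinner: Herb spinner fixed to the worktop by its rubber foot: clear bowl, white lid, 164 mm across, lid top 80 mm above the worktop. Origin: centre of its underside, on the vertical axle. On the lid a grey crank (arm top 88 mm, hub 90 mm above the worktop); in the middle a fixed steel boss, 24 mm across, up to 100 mm, and the stud on it.
- stud_top (a point): Centre of the top of the steel stud on the spinner's axle, 123 mm above the worktop. The stud is 17 mm in diameter, 23 mm long above its boss, its topmost 6 mm tapering to 11 mm. Four sprung balls stick out of its sides to 24 mm across, centred 11 mm below its top. The stud does not turn.
- crank (a joint): Angle of the crank about the vertical axle, rad; starts at 0, grows anticlockwise seen from above, 6.28 is a full turn; turns either way, light friction (about 0.05 N m), stays where it is left.
- crank_knob (a point): Grip point on the crank's knob: an upright round white knob 20 mm in diameter from 90 to 132 mm above the worktop, 65 mm from the axle; the point is on its own axis, 118 mm above the worktop. The knob turns freely on its pin, so it can be held in a grip of constant direction and led round the circle.
- cap: Loose snap cap, grey ribbed plastic, 40 mm wide, 34 tall, 30 g, mouth down on the worktop. Origin: centre of its mouth; z to its flat top. Bore 25 mm wide, 20 deep; lip at the mouth 2 mm thick, 20 mm across. Over the stud it meets the balls with its origin 6.5 mm below stud_top; they resist with about 6 N, then click, pulling it down by about 10 N; home at 20 mm below stud_top, where the force rises again.
- candle_1: Bystander: tealight in a metal cup, 38 mm in diameter, 15 mm tall, origin at its underside; to be left alone.
- glass_2: Bystander: small clear glass, 48 mm in diameter, 61 mm tall, origin at its underside; to be left alone. Cap, tealight and glass stand in a row, in any order, 70 mm or more between centres.
Things that resemble listed ones, but are neither listed nor needed, are in the scene too. Of the things that look like the cap, the smallest one is meant.

How it is judged:
On the way, in this order (a step that is already met when the one before it is completed fails the run):
1. the crank has been turned through a full turn anticlockwise (at least 6.1 rad) (value of joint crank above 6.1 rad), for 0.1 s.
2. the cap has clicked home on the stud (z of cap in the frame of stud_top between -0.023 and -0.0175 m and horizontal distance between cap and stud_top below 0.004 m and angle between cap's own z axis and vertical below 0.15 rad), for 0.2 s.
At the end, for the whole second after the job is handed in: The cap sits home on the stud: its mouth 17.5 to 23 mm below the stud's top, centred within 4 mm and upright within 0.15 rad; the fingers still touch it (more than 2 N) and it is pressed on the spinner with more than 3 N; the crank is still at 5.9 rad or more (all of step 2 and contact force between cap and spinner above 3 N and contact force between the fingers and cap above 2 N and value of joint crank above 5.9 rad); the arm keeps its last pose, push and grip.
It fails at once if the tealight is shifted by more than 30 mm or knocked over (distance of candle_1 from where it was at the start of the episode above 0.03 m or angle between candle_1's own z axis and vertical above 0.5 rad).
It fails at once if the small glass is shifted by more than 30 mm or knocked over (distance of glass_2 from where it was at the start of the episode above 0.03 m or angle between glass_2's own z axis and vertical above 0.5 rad).
It also fails if it takes over 72 s, if anything falls off the work surface, if the arm or the gripper's body presses on something with over 40 N, if the wrist force passes 120 N, or if a joint passes its speed limit or range.

## Working session

There is one attempt and no reset: what is moved stays moved. The work goes in short steps, Python scripts to look and compute and a tool call to move; the robot and the scene stay as the last step left them, time stands still between calls to the robot, and variables do not carry over. Pictures are saved under pics/ and viewed, and the job is handed in when it is done.

Besides the shell and the picture viewer there is one more tool, called after "Call:" as name(argument=value, ...) on one line, values as JSON. jog_arm: Moves the arm, as the interface text tells. Its arguments: {"type":"object","properties":{"steps":{"type":"array","items":{"type":"object","properties":{"grip":{"type":"number"},"x":{"type":"number"},"y":{"type":"number"},"z":{"type":"number"},"wx":{"type":"number"},"wy":{"type":"number"},"wz":{"type":"number"}}}},"force":{"type":"number"}},"required":["steps"]}

```bash
ls; mkdir -p pics; python3 - <<'E'
from station import arm
import cv2,numpy as np
print(arm.get_state())
for n in("scene","top"):
    im,d=arm.snapshot(n); cv2.imwrite(f"pics/{n}0.png",im[:,:,::-1]); np.save(f"{n}0.npy",d)
    c=arm.calibration(n); print(n,c)
    for th in("crank_knob","stud_top","cap","candle_1","glass_2","spinner"):
        print(th,[(np.round(np.array(r["position"])*[384,512],1).tolist(),round(r["confidence"],2)) for r in arm.place_of(n,th)])
E
```

```text
pics
{'t': 0.0, 'qpos': array([-1.12738471e+00,  3.53627684e-01,  1.63415772e+00,  2.29280457e-05,
        1.15520770e+00, -2.40465694e-03]), 'joint_vel': array([ 0.00044415, -0.00040492,  0.00079835,  0.00071466,  0.00029237,
       -0.00027412]), 'joint_efforts': array([-3.38245831e-03, -6.05272794e+01, -3.42063832e+01, -3.85959056e-04,
        9.51005670e-03, -7.00952069e-05]), 'tool_pos': array([ 0.26930234, -0.56349401,  0.25256436]), 'orientation': array([-3.14019226e+00, -2.43309273e-05,  4.45806990e-01]), 'contact_force': array([-0.33835134, -0.13694786,  0.0012129 ]), 'ft_torque': array([-0.04875189, -0.0499011 ,  0.01415385]), 'width': 0.9997230249974027}
scene {'fx': 449.7550163740446, 'fy': 449.7550163740446, 'cx': 259.76468292806436, 'cy': 190.9987107193706, 'R': array([[-0.55516179, -0.83161797, -0.01438532],
       [-0.52497039,  0.36376385, -0.76946862],
       [ 0.64513679, -0.41962771, -0.6385226 ]]), 't': array([0.44386314, 0.28094507, 0.72846768])}
crank_knob [([155.9, 310.2], 0.65)]
stud_top [([163.2, 286.9], 0.79)]
cap [([200.7, 210.2], 0.95), ([269.5, 293.2], 0.85), ([224.2, 174.2], 0.81)]
candle_1 [([283.3, 240.0], 0.79)]
glass_2 [([251.9, 205.0], 0.81)]
spinner [([210.2, 288.8], 0.83)]
top {'fx': 364.66994933662255, 'fy': 364.66994933662255, 'cx': 255.6964885241137, 'cy': 188.124409433376, 'R': array([[-0.02264919, -0.99970874,  0.00833368],
       [-0.99114861,  0.021363  , -0.13102692],
       [ 0.13081073, -0.01122757, -0.99134378]]), 't': array([0.20581081, 0.50313653, 0.88924255])}
crank_knob [([171.8, 321.4], 0.5)]
stud_top [([178.4, 293.6], 0.9)]
cap [([243.6, 260.0], 0.71), ([150.4, 196.9], 0.45)]
candle_1 [([225.6, 213.0], 0.49)]
glass_2 [([185.2, 208.5], 0.82)]
spinner [([182.5, 292.4], 0.87)]
```

View pics/scene0.png

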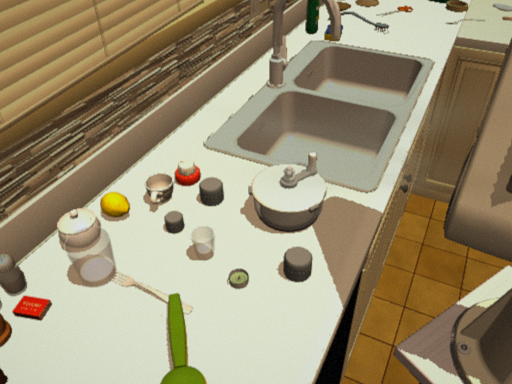

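View pics/top0.png

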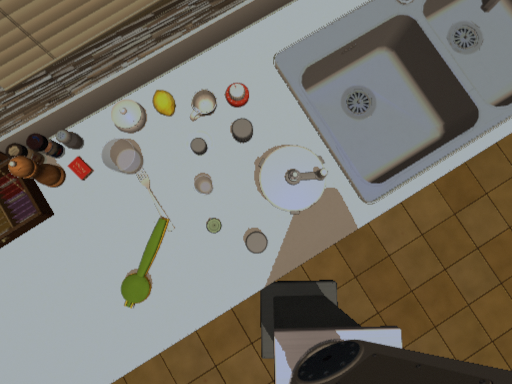

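The smallest cap look-alike is at scene (174,222) and top (199,146). It stands in a row with the glass (204,184) and tealight (214,226). The two larger grey caps are decoys. The spinner is at top (292,178), with its knob to the right at about (322,172). Next I'll measure from both views.

```bash
cat > h.py <<'E'
from station import arm
import cv2,numpy as np
C={n:arm.calibration(n) for n in("scene","top")}
def P(n):
    c=C[n];K=np.array([[c["fx"],0,c["cx"]],[0,c["fy"],c["cy"]],[0,0,1]]);return K@np.c_[c["R"],c["t"]]
def tri(ps,pt):
    X=cv2.triangulatePoints(P("scene"),P("top"),np.array(ps[::-1],float),np.array(pt[::-1],float))[:,0];return X[:3]/X[3]
def proj(n,X):
    u=P(n)@np.r_[X,1];return u[:2]/u[2]   # col,row
def ray(n,p,z):
    c=C[n];d=c["R"].T@np.array([(p[1]-c["cx"])/c["fx"],(p[0]-c["cy"])/c["fy"],1]);o=-c["R"].T@c["t"]
    return o+d*(z-o[2])/d[2]
def cloud(n,d):
    c=C[n];v,u=np.mgrid[:384,:512];p=np.stack([(u-c["cx"])/c["fx"]*d,(v-c["cy"])/c["fy"]*d,d],-1)
    return (p-c["t"])@c["R"]
E
python3 - <<'E'
from h import *
np.set_printoptions(precision=4,suppress=True)
D=[("knob",(155.9,310.2),(171.8,321.4)),("stud",(163.2,286.9),(178.4,293.6)),("glass",(251.9,205),(185.2,208.5)),("candle",(283.3,240),(225.6,213)),("spin",(210.2,288.8),(182.5,292.4))]
for n,a,b in D: print(n,tri(a,b))
print("cap z0", ray("scene",(224.2+5,174.2),0),ray("scene",(224.2,174.2),0))
for n in("scene","top"):
    d=np.load(n+"0.npy");Q=cloud(n,d)
    for th in("cap","glass_2","candle_1","spinner","crank_knob"):
        arm.snapshot(n) if 0 else None
        for r in arm.regions_of(n,th):
            m=r["mask"]&(d>0);q=Q[m]
            zt=np.percentile(q[:,2],97);t=q[q[:,2]>zt-.006]
            print(n,th,round(r["confidence"],2),m.sum(),(np.array(r["bbox"])*[512,384,512,384]).round(),"top z",zt.round(4),"ctr",(t.min(0)+t.max(0))[:2]/2,t.mean(0)[:2],"ext",np.ptp(t,0)[:2])
# local high spots on spinner from both
E
```

```text
knob [0.5308 0.0451 0.123 ]
stud [0.5167 0.115  0.141 ]
glass [ 0.5241  0.3197 -0.0063]
candle [ 0.4153  0.305  -0.0065]
spin [ 0.5272  0.0995 -0.0048]
cap z0 [0.6166 0.3465 0.    ] [0.6309 0.3397 0.    ]
scene cap 0.92 904 [278. 243. 310. 282.] top z 0.0486 ctr [0.3707 0.1982] [0.3697 0.2001] ext [0.0526 0.0535]
scene cap 0.82 617 [201. 177. 228. 207.] top z 0.0488 ctr [0.6585 0.2301] [0.6571 0.2309] ext [0.0519 0.0524]
scene glass_2 0.6 679 [192. 223. 216. 264.] top z 0.0617 ctr [0.514  0.3263] [0.5147 0.3259] ext [0.0503 0.0483]
scene spinner 0.91 4285 [248. 153. 326. 231.] top z 0.1155 ctr [0.5244 0.0775] [0.5234 0.0754] ext [0.0207 0.0811]
scene crank_knob 0.64 140 [310. 151. 316. 169.] top z 0.1326 ctr [0.527  0.0451] [0.5259 0.045 ] ext [0.0141 0.0162]
top cap 0.8 414 [231. 119. 253. 146.] top z 0.0499 ctr [0.6595 0.2263] [0.6593 0.2265] ext [0.0504 0.0511]
top cap 0.8 396 [246. 233. 268. 253.] top z 0.0497 ctr [0.372  0.1971] [0.3717 0.1972] ext [0.051  0.0493]
top cap 0.73 243 [187. 136. 205. 155.] top z 0.0372 ctr [0.6221 0.3412] [0.6217 0.3405] ext [0.0375 0.0384]
top glass_2 0.55 318 [194. 172. 214. 194.] top z 0.062 ctr [0.5158 0.3248] [0.5155 0.324 ] ext [0.0478 0.0467]
top candle_1 0.63 171 [206. 217. 221. 232.] top z 0.0165 ctr [0.4154 0.3052] [0.4149 0.3029] ext [0.0356 0.0361]
top spinner 0.66 3591 [261. 147. 328. 216.] top z 0.1156 ctr [0.5265 0.0759] [0.5254 0.0783] ext [0.0215 0.0796]
top crank_knob 0.66 67 [317. 167. 327. 182.] top z 0.1339 ctr [0.5284 0.0432] [0.5278 0.043 ] ext [0.0143 0.0119]
```

```bash
python3 - <<'E'
from h import *
np.set_printoptions(precision=4,suppress=True)
for n in("scene","top"):
    im,d=arm.snapshot(n);Q=cloud(n,d)
    def show(nm,c,r,lo,hi):
        m=(d>0)&(np.hypot(Q[...,0]-c[0],Q[...,1]-c[1])<r)&(Q[...,2]>lo)&(Q[...,2]<hi);q=Q[m]
        (cc,rr)=cv2.minEnclosingCircle(q[:,:2].astype(np.float32))
        print(n,nm,m.sum(),"mec",np.array(cc),rr,"mean",q.mean(0),"med z",np.median(q[:,2]))
    show("studtop",(.525,.105),.022,.117,.2)
    show("stud",(.525,.105),.022,.108,.2)
    show("lid",(.525,.105),.095,.074,.084)
    show("knobtop",(.528,.044),.02,.126,.2)
    show("knob",(.528,.044),.02,.1,.2)
    show("captop",(.622,.341),.03,.030,.06)
    show("capside",(.622,.341),.03,.010,.03)
    show("glasstop",(.515,.325),.03,.055,.08)
    show("candle",(.415,.304),.03,.008,.03)
    if n=="scene":
        b=im[135:240,150:335]; cv2.imwrite("pics/z1.png",cv2.resize(b,None,fx=4,fy=4)[:,:,::-1])
E
```

```text
scene studtop 45 mec [0.5241 0.1092] 0.009732089005410671 mean [0.5231 0.1095 0.1206] med z 0.12043226563179424
scene stud 81 mec [0.5249 0.1086] 0.011980108916759491 mean [0.5221 0.1103 0.1173] med z 0.11740452754700252
scene lid 2272 mec [0.5235 0.1073] 0.08682677894830704 mean [0.5159 0.1176 0.0777] med z 0.07754224936052961
scene knobtop 44 mec [0.5279 0.0428] 0.009529391303658485 mean [0.5265 0.0444 0.1304] med z 0.13096109997697358
scene knob 129 mec [0.5264 0.0435] 0.010213146917521954 mean [0.5247 0.0461 0.1191] med z 0.12031875441779342
scene captop 197 mec [0.6212 0.3423] 0.020279839634895325 mean [0.6194 0.3435 0.0341] med z 0.034364004287112705
scene capside 126 mec [0.6199 0.3431] 0.020060325041413307 mean [0.608  0.3468 0.0201] med z 0.019297425380466134
scene glasstop 164 mec [0.5148 0.3269] 0.025272343307733536 mean [0.514  0.3263 0.0592] med z 0.05959039708116236
scene candle 185 mec [0.4171 0.3057] 0.02063645049929619 mean [0.4176 0.3049 0.0112] med z 0.010144379852345058
top studtop 46 mec [0.526  0.1078] 0.010278229601681232 mean [0.5247 0.107  0.1211] med z 0.121
[... 187 characters left out ...]
0.1101 0.0777] med z 0.07755471647889192
top knobtop 49 mec [0.528  0.0423] 0.008981958962976933 mean [0.5278 0.0425 0.1309] med z 0.13115407750338243
top knob 73 mec [0.5286 0.0416] 0.009920917451381683 mean [0.5266 0.0439 0.1254] med z 0.13008568029408238
top captop 181 mec [0.6216 0.3412] 0.02006707340478897 mean [0.6215 0.3401 0.0343] med z 0.034092476319881285
top capside 35 mec [0.62   0.3398] 0.019523460417985916 mean [0.6101 0.3343 0.0203] med z 0.020579547653307672
top glasstop 75 mec [0.5152 0.3243] 0.024374814704060555 mean [0.517  0.3265 0.0602] med z 0.060423002632352736
top candle 63 mec [0.4163 0.3046] 0.018866101279854774 mean [0.4166 0.3058 0.0104] med z 0.009376239533070055
```

View pics/z1.png

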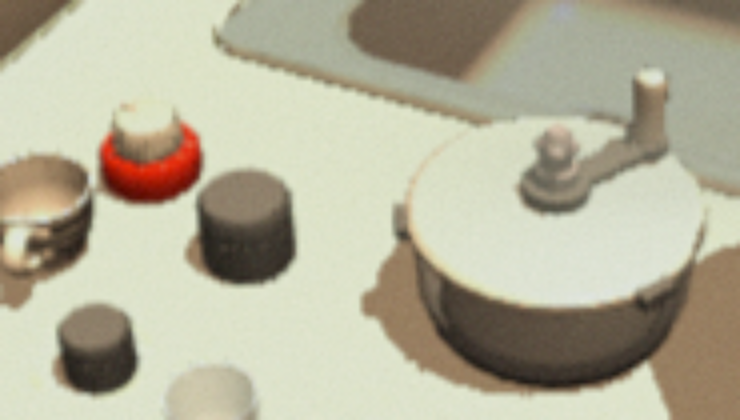

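Two-view measurements agree: axle about (0.525, 0.1075), stud top 0.122, knob (0.528, 0.0425) top 0.132, cap (0.6215, 0.3415) top 0.034. The axle-to-knob distance is 65 mm, which matches the text. Next is a helper for planning the moves.

```bash
cat > plan.py <<'E'
from h import *
from scipy.spatial.transform import Rotation as Ro
def rows(targets):
    """targets: list of (pos,yaw) -> tool-frame shift mm & turn deg from the current pose"""
    s=arm.get_state();R0=Ro.from_euler("xyz",s["orientation"])
    print("t",round(s["t"],2),"pos",s["tool_pos"].round(4),"rpy",s["orientation"].round(4),"F",s["contact_force"].round(2),"w",round(s["width"],3),"q",s["qpos"].round(2))
    for p,yaw in targets:
        dv=R0.inv().apply(np.array(p)-s["tool_pos"])*1e3
        w=(R0.inv()*Ro.from_euler("xyz",[np.pi,0,yaw])).as_rotvec(degrees=True)
        print("xyz",dv.round(1),"w",w.round(2))
E
python3 -c "
from plan import *
print(arm.tips_ahead)
rows([((.528,.0425,.22),1.67),((.528,.0425,.121),1.67)])"
```

```text
0.022
t 1.3 pos [ 0.2695 -0.5639  0.2533] rpy [3.1415 0.     0.4458] F [-0.37  0.24 -0.21] w 0.997 q [-1.13  0.35  1.63 -0.    1.16 -0.  ]
xyz [ 494.7 -435.7   33.3] w [  0.     0.   -70.14]
xyz [ 494.7 -435.7  132.3] w [  0.     0.   -70.14]
```

Call:
jog_arm(steps=[{"x":30,"y":-26,"z":2,"wz":-7},{"x":60,"y":-52,"z":4,"wz":-14},{"x":90,"y":-79,"z":6,"wz":-21},{"x":120,"y":-105,"z":8,"wz":-28},{"x":150,"y":-131,"z":10,"wz":-35}])

```text
validation failed for argument at $.st...
```

```bash
python3 -c "
from plan import *
rows([((.528,.0425,.22),1.67)])"
```

```text
t 1.3 pos [ 0.2695 -0.5639  0.2533] rpy [3.1415 0.     0.4458] F [-0.37  0.24 -0.21] w 0.997 q [-1.13  0.35  1.63 -0.    1.16 -0.  ]
xyz [ 494.7 -435.7   33.3] w [  0.     0.   -70.14]
```

Call:
jog_arm(steps=[{"grip":1,"x":30,"y":-26,"z":2,"wx":0,"wy":0,"wz":-7},{"grip":1,"x":60,"y":-52,"z":4,"wx":0,"wy":0,"wz":-14},{"grip":1,"x":90,"y":-79,"z":6,"wx":0,"wy":0,"wz":-21},{"grip":1,"x":120,"y":-105,"z":8,"wx":0,"wy":0,"wz":-28},{"grip":1,"x":150,"y":-131,"z":10,"wx":0,"wy":0,"wz":-35}], force=40)

```text
t: 1.72
tool_pos: [0.3486, -0.3794, 0.2433]
orientation: [3.141, 0.0, 1.062]
contact_force: [0.3, 0.0, -0.1]
width: 0.999
```

```bash
python3 -c "
from plan import *
rows([((.528,.0425,.22),1.67)])"
```

```text
t 1.72 pos [ 0.3486 -0.3794  0.2433] rpy [3.1413 0.     1.0621] F [ 0.28  0.03 -0.09] w 0.999 q [-0.83  0.19  1.88  0.    1.07 -0.32]
xyz [455.9 -48.8  23.2] w [ 2.000e-02  1.000e-02 -3.483e+01]
```

Call:
jog_arm(steps=[{"grip":1,"x":40,"y":-4,"z":2,"wx":0,"wy":0,"wz":-7},{"grip":1,"x":80,"y":-8,"z":4,"wx":0,"wy":0,"wz":-14},{"grip":1,"x":120,"y":-12,"z":6,"wx":0,"wy":0,"wz":-21},{"grip":1,"x":160,"y":-16,"z":8,"wx":0,"wy":0,"wz":-28},{"grip":1,"x":200,"y":-20,"z":10,"wx":0,"wy":0,"wz":-35}])

```text
t: 2.13
tool_pos: [0.429, -0.1932, 0.2335]
orientation: [3.141, 0.001, 1.679]
contact_force: [0.7, -0.6, 0.7]
width: 1.002
```

```bash
python3 -c "
from plan import *
rows([((.528,.0425,.22),1.67)])"
```

```text
t 2.13 pos [ 0.429  -0.1932  0.2335] rpy [3.1406e+00 6.0000e-04 1.6787e+00] F [ 0.75 -0.56  0.7 ] w 1.002 q [-0.43  0.13  1.97 -0.    1.03 -0.53]
xyz [223.7 123.8  13.5] w [0.06 0.03 0.5 ]
```

Call:
jog_arm(steps=[{"grip":1,"x":36,"y":20,"z":2,"wx":0,"wy":0,"wz":0.5},{"grip":1,"x":72,"y":40,"z":4,"wx":0,"wy":0,"wz":0.5},{"grip":1,"x":108,"y":60,"z":6,"wx":0,"wy":0,"wz":0.5},{"grip":1,"x":144,"y":80,"z":8,"wx":0,"wy":0,"wz":0.5},{"grip":1,"x":175,"y":97,"z":10,"wx":0,"wy":0,"wz":0.5}])

```text
t: 2.55
tool_pos: [0.5073, -0.0062, 0.2237]
orientation: [3.14, 0.0, 1.671]
contact_force: [0.5, -0.2, -0.4]
width: 1.001
```

```bash
python3 -c "
from plan import *
rows([((.528,.0425,.22),1.67)])"
```

```text
t 2.55 pos [ 0.5073 -0.0062  0.2237] rpy [3.1398e+00 5.0000e-04 1.6706e+00] F [ 0.47 -0.15 -0.41] w 1.001 q [-0.01  0.2   1.91 -0.    1.02 -0.11]
xyz [46.4 25.4  3.7] w [0.11 0.03 0.03]
```

Call:
jog_arm(steps=[{"grip":1,"x":28,"y":15,"z":3,"wx":0.1,"wy":0,"wz":0},{"grip":1,"x":46.4,"y":25.4,"z":5,"wx":0.1,"wy":0,"wz":0},{"grip":1,"x":46.4,"y":25.4,"z":20,"wx":0.1,"wy":0,"wz":0},{"grip":1,"x":46.4,"y":25.4,"z":40,"wx":0.1,"wy":0,"wz":0},{"grip":1,"x":46.4,"y":25.4,"z":50,"wx":0.1,"wy":0,"wz":0}])

```text
t: 2.97
tool_pos: [0.5275, 0.0431, 0.1721]
orientation: [-3.14, 0.0, 1.672]
contact_force: [-0.5, 0.7, -0.8]
width: 1.001
```

```bash
python3 -c "
from plan import *
rows([((.528,.0425,.121),1.67)])
for n in ('top','scene'):
    im,d=arm.snapshot(n);cv2.imwrite(f'pics/{n}1.png',cv2.resize(im[90:260,200:390],None,fx=4,fy=3.5)[:,:,::-1])
"
```

```text
t 2.97 pos [0.5275 0.0431 0.1721] rpy [-3.1402e+00  4.0000e-04  1.6718e+00] F [-0.5   0.71 -0.76] w 1.001 q [ 0.08  0.3   1.91 -0.    0.93 -0.02]
xyz [-0.6  0.6 51.1] w [-0.08  0.02  0.1 ]
```

View pics/scene1.png

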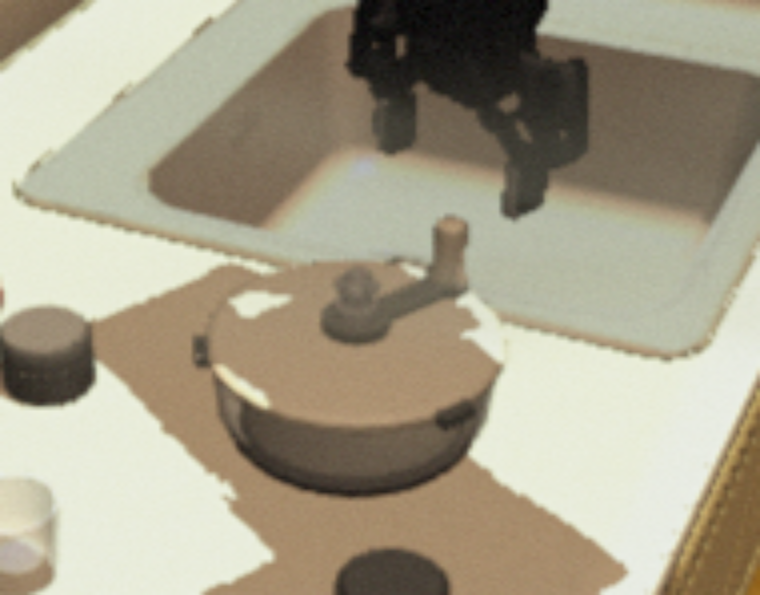

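The fingers straddle the knob, which is at about crop (450,235), and there is a clear path down. I'll descend 51 mm, then close.

Call:
jog_arm(steps=[{"grip":1,"x":-0.6,"y":0.6,"z":18,"wx":0,"wy":0,"wz":0},{"grip":1,"x":-0.6,"y":0.6,"z":36,"wx":0,"wy":0,"wz":0},{"grip":1,"x":-0.6,"y":0.6,"z":50,"wx":0,"wy":0,"wz":0},{"grip":0,"x":-0.6,"y":0.6,"z":51,"wx":0,"wy":0,"wz":0},{"grip":-1,"x":-0.6,"y":0.6,"z":51,"wx":0,"wy":0,"wz":0}], force=40)

```text
t: 3.48
tool_pos: [0.5273, 0.0415, 0.1214]
orientation: [-3.138, 0.0, 1.67]
contact_force: [-0.4, 0.3, -0.8]
width: 0.746
```

Call:
jog_arm(steps=[{"grip":-1,"x":0,"y":0,"z":0,"wx":0,"wy":0,"wz":0},{"grip":-1,"x":0,"y":0,"z":0,"wx":0,"wy":0,"wz":0},{"grip":-1,"x":0,"y":0,"z":0,"wx":0,"wy":0,"wz":0},{"grip":-1,"x":0,"y":0,"z":0,"wx":0,"wy":0,"wz":0},{"grip":-1,"x":0,"y":0,"z":0,"wx":0,"wy":0,"wz":0}])

```text
t: 3.9
tool_pos: [0.528, 0.0414, 0.1225]
orientation: [-3.139, 0.001, 1.67]
contact_force: [-0.4, -0.8, 5.8]
width: 0.219
```

```bash
cat > circ.py <<'E'
from plan import *
import sys
# continue circle from current angle about axle
A=np.array([.525,.1075]);s=arm.get_state();v=s["tool_pos"][:2]-A
a=np.arctan2(v[1],v[0]);print("ang",np.degrees(a),"r",np.linalg.norm(v))
st=float(sys.argv[1])
rows([((*(A+.065*np.array([np.cos(a+np.radians(st*k)),np.sin(a+np.radians(st*k))])),.121),1.67) for k in range(1,6)])
E
python3 circ.py 12
```

```text
ang -87.40929813483162 r 0.06611811746744815
t 3.9 pos [0.528  0.0414 0.1225] rpy [-3.1393e+00  5.0000e-04  1.6701e+00] F [-0.35 -0.76  5.83] w 0.219 q [ 0.08  0.38  1.94 -0.    0.82 -0.02]
xyz [ 1.8 13.6  1.4] w [-0.13  0.03  0.  ]
xyz [ 5.3 26.8  1.4] w [-0.13  0.03  0.  ]
xyz [11.4 38.9  1.4] w [-0.13  0.03  0.  ]
xyz [20.  49.5  1.3] w [-0.13  0.03  0.  ]
xyz [30.5 58.   1.3] w [-0.13  0.03  0.  ]
```

Call:
jog_arm(steps=[{"grip":-1,"x":1.5,"y":13.6,"z":0,"wx":0,"wy":0,"wz":0},{"grip":-1,"x":5.3,"y":26.8,"z":0,"wx":0,"wy":0,"wz":0},{"grip":-1,"x":11.4,"y":38.9,"z":0,"wx":0,"wy":0,"wz":0},{"grip":-1,"x":20,"y":49.5,"z":0,"wx":0,"wy":0,"wz":0},{"grip":-1,"x":30.5,"y":58,"z":0,"wx":0,"wy":0,"wz":0}])

```text
t: 4.32
tool_pos: [0.5832, 0.078, 0.1225]
orientation: [-3.139, 0.0, 1.669]
contact_force: [-4.7, 0.7, 2.7]
width: 0.224
```

```bash
python3 circ.py 15
```

```text
ang -26.866823694866127 r 0.06528479784043395
t 4.32 pos [0.5832 0.078  0.1225] rpy [-3.1390e+00  5.0000e-04  1.6693e+00] F [-4.73  0.69  2.74] w 0.224 q [ 0.13  0.45  1.82 -0.    0.88  0.03]
xyz [15.5  6.9  1.5] w [-0.15  0.03 -0.04]
xyz [32.2  9.9  1.5] w [-0.15  0.03 -0.04]
xyz [49.1  8.4  1.5] w [-0.15  0.03 -0.04]
xyz [65.1  2.6  1.5] w [-0.15  0.03 -0.04]
xyz [79.  -7.1  1.5] w [-0.15  0.03 -0.04]
```

Turning well, with small forces.

Call:
jog_arm(steps=[{"grip":-1,"x":15.5,"y":6.9,"z":0,"wx":0,"wy":0,"wz":0},{"grip":-1,"x":32.2,"y":9.9,"z":0,"wx":0,"wy":0,"wz":0},{"grip":-1,"x":49.1,"y":8.4,"z":0,"wx":0,"wy":0,"wz":0},{"grip":-1,"x":65.1,"y":2.6,"z":0,"wx":0,"wy":0,"wz":0},{"grip":-1,"x":79,"y":-7.1,"z":0,"wx":0,"wy":0,"wz":0}])

```text
t: 4.73
tool_pos: [0.5669, 0.1565, 0.1224]
orientation: [-3.136, 0.002, 1.67]
contact_force: [-7.9, -10.9, 6.4]
width: 0.22
```

```bash
python3 circ.py 15
```

```text
ang 49.44684628777799 r 0.06446504727165994
t 4.73 pos [0.5669 0.1565 0.1224] rpy [-3.1356e+00  2.3000e-03  1.6705e+00] F [ -7.93 -10.91   6.41] w 0.22 q [ 0.27  0.45  1.81 -0.    0.88  0.17]
xyz [ 11.  -12.8   1.4] w [-0.34  0.13  0.03]
xyz [ 17.8 -28.4   1.5] w [-0.34  0.13  0.03]
xyz [ 20.4 -45.1   1.6] w [-0.34  0.13  0.03]
xyz [ 18.6 -62.    1.7] w [-0.34  0.13  0.03]
xyz [ 12.4 -77.8   1.8] w [-0.34  0.13  0.03]
```

Call:
jog_arm(steps=[{"grip":-1,"x":10,"y":-12.8,"z":0,"wx":0,"wy":0,"wz":0},{"grip":-1,"x":16.8,"y":-28.2,"z":0,"wx":0,"wy":0,"wz":0},{"grip":-1,"x":19.4,"y":-44.6,"z":0,"wx":0,"wy":0,"wz":0},{"grip":-1,"x":17.6,"y":-61.2,"z":0,"wx":0,"wy":0,"wz":0},{"grip":-1,"x":11.6,"y":-77,"z":0,"wx":0,"wy":0,"wz":0}])

```text
t: 5.15
tool_pos: [0.4886, 0.1609, 0.1227]
orientation: [-3.137, 0.003, 1.672]
contact_force: [6.0, -7.5, -8.4]
width: 0.217
```

```bash
python3 circ.py 15; python3 - <<'E'
import numpy as np
from scipy.optimize import least_squares
from station import arm
p=np.array([[.528,.0414],[.5832,.078],[.5669,.1565],arm.get_state()["tool_pos"][:2]])
for f in(lambda c:np.hypot(*(p-c[:2]).T)-.065,lambda c:np.hypot(*(p-c[:2]).T)-c[2]):
    r=least_squares(f,[.525,.1075,.065]);print(r.x.round(4),r.fun.round(4))
E
```

```text
ang 124.23157322499146 r 0.06461900177015191
t 5.15 pos [0.4886 0.1609 0.1227] rpy [-3.1366e+00  3.0000e-03  1.6721e+00] F [ 6.02 -7.54 -8.37] w 0.217 q [ 0.32  0.36  1.97 -0.    0.82  0.22]
xyz [ -9.6 -13.9   1.8] w [-0.29  0.17  0.12]
xyz [-22.8 -24.6   1.9] w [-0.29  0.17  0.12]
xyz [-38.3 -31.5   2. ] w [-0.29  0.17  0.12]
xyz [-55.  -34.2   2. ] w [-0.29  0.17  0.12]
xyz [-71.9 -32.5   2.1] w [-0.29  0.17  0.12]
[0.5249 0.1067 0.065 ] [ 0.0003 -0.      0.0002  0.0002]
[0.5247 0.1066 0.0652] [ 0.0001 -0.0001  0.0001 -0.0001]
```

The held knob's path gives a precise axle position of (0.5248, 0.1067) in the arm's own frame, so I'll use that.

```bash
sed -i 's/\[.525,.1075\]/[.5248,.1067]/' circ.py; python3 circ.py 15
```

```text
ang 123.69054103010909 r 0.06517081602516532
t 5.15 pos [0.4886 0.1609 0.1227] rpy [-3.1366e+00  3.0000e-03  1.6721e+00] F [ 6.02 -7.54 -8.37] w 0.217 q [ 0.32  0.36  1.97 -0.    0.82  0.22]
xyz [-10.  -13.7   1.8] w [-0.29  0.17  0.12]
xyz [-23.  -24.6   1.9] w [-0.29  0.17  0.12]
xyz [-38.5 -31.6   2. ] w [-0.29  0.17  0.12]
xyz [-55.2 -34.5   2. ] w [-0.29  0.17  0.12]
xyz [-72.1 -32.9   2.1] w [-0.29  0.17  0.12]
```

Call:
jog_arm(steps=[{"grip":-1,"x":-10,"y":-13.7,"z":0,"wx":-0.2,"wy":0,"wz":0},{"grip":-1,"x":-23,"y":-24.6,"z":0,"wx":-0.2,"wy":0,"wz":0},{"grip":-1,"x":-38.5,"y":-31.6,"z":0,"wx":-0.2,"wy":0,"wz":0},{"grip":-1,"x":-55.2,"y":-34.5,"z":0,"wx":-0.2,"wy":0,"wz":0},{"grip":-1,"x":-72.1,"y":-32.9,"z":0,"wx":-0.2,"wy":0,"wz":0}])

```text
t: 5.57
tool_pos: [0.4626, 0.0861, 0.1228]
orientation: [-3.14, 0.003, 1.673]
contact_force: [7.0, 4.0, -12.7]
width: 0.221
```

```bash
python3 circ.py 15
```

```text
ang -161.66114524740678 r 0.0655445804957194
t 5.57 pos [0.4626 0.0861 0.1228] rpy [-3.1403e+00  2.6000e-03  1.6731e+00] F [  7.05   3.96 -12.71] w 0.221 q [ 0.18  0.3   2.07 -0.    0.78  0.08]
xyz [-15.8   6.3   1.8] w [-0.07  0.15  0.18]
xyz [-29.7  16.1   1.8] w [-0.07  0.15  0.18]
xyz [-40.6  29.1   1.8] w [-0.07  0.15  0.18]
xyz [-47.8  44.4   1.8] w [-0.07  0.15  0.18]
xyz [-50.8  61.1   1.8] w [-0.07  0.15  0.18]
```

Call:
jog_arm(steps=[{"grip":-1,"x":-15.8,"y":6.3,"z":0.5,"wx":0,"wy":0,"wz":0},{"grip":-1,"x":-29.7,"y":16.1,"z":1,"wx":0,"wy":0,"wz":0},{"grip":-1,"x":-40.6,"y":29.1,"z":1,"wx":0,"wy":0,"wz":0},{"grip":-1,"x":-47.8,"y":44.4,"z":1,"wx":0,"wy":0,"wz":0},{"grip":-1,"x":-50.8,"y":61.1,"z":1,"wx":0,"wy":0,"wz":0}])

```text
t: 5.98
tool_pos: [0.5294, 0.0414, 0.1225]
orientation: [-3.141, 0.003, 1.673]
contact_force: [-1.3, 3.9, 1.6]
width: 0.219
```

```bash
python3 circ.py 7
```

```text
ang -85.95577817878498 r 0.06549775355444305
t 5.98 pos [0.5294 0.0414 0.1225] rpy [-3.1409e+00  2.8000e-03  1.6726e+00] F [-1.25  3.89  1.57] w 0.219 q [ 0.08  0.38  1.94 -0.    0.82 -0.02]
xyz [0.7 7.9 1.5] w [-0.04  0.16  0.15]
xyz [ 1.9 15.8  1.5] w [-0.04  0.16  0.15]
xyz [ 4.1 23.4  1.5] w [-0.04  0.16  0.15]
xyz [ 7.2 30.8  1.5] w [-0.04  0.16  0.15]
xyz [11.1 37.6  1.5] w [-0.04  0.16  0.15]
```

Call:
jog_arm(steps=[{"grip":-1,"x":0.7,"y":7.9,"z":0,"wx":0,"wy":0.1,"wz":0},{"grip":-1,"x":1.9,"y":15.8,"z":0,"wx":0,"wy":0.1,"wz":0},{"grip":-1,"x":4.1,"y":23.4,"z":0,"wx":0,"wy":0.1,"wz":0},{"grip":-1,"x":4.1,"y":23.4,"z":0,"wx":0,"wy":0.1,"wz":0},{"grip":-1,"x":4.1,"y":23.4,"z":0,"wx":0,"wy":0.1,"wz":0}])

```text
t: 6.4
tool_pos: [0.5529, 0.0481, 0.1226]
orientation: [3.141, 0.002, 1.674]
contact_force: [1.7, -4.4, -0.0]
width: 0.22
```

Call:
jog_arm(steps=[{"grip":0.8,"x":0,"y":0,"z":0,"wx":0,"wy":0,"wz":0},{"grip":0.8,"x":0,"y":0,"z":0,"wx":0,"wy":0,"wz":0},{"grip":0.8,"x":0,"y":0,"z":0,"wx":0,"wy":0,"wz":0},{"grip":0.8,"x":0,"y":0,"z":-10,"wx":0,"wy":0,"wz":0},{"grip":0.8,"x":0,"y":0,"z":-30,"wx":0,"wy":0,"wz":0}])

```text
t: 6.82
tool_pos: [0.551, 0.0482, 0.1515]
orientation: [-3.138, 0.001, 1.674]
contact_force: [0.3, 0.1, 0.3]
width: 0.892
```

```bash
python3 -c "
from plan import *
rows([((.545,.05,.22),1.67),((.6215,.3415,.12),1.67)])"
```

```text
t 6.82 pos [0.551  0.0482 0.1515] rpy [-3.1378e+00  1.4000e-03  1.6736e+00] F [0.26 0.06 0.32] w 0.892 q [ 0.09  0.37  1.87 -0.    0.91 -0.02]
xyz [  2.3  -6.  -68.5] w [-0.22  0.08  0.21]
xyz [284.5 100.4  30.7] w [-0.22  0.08  0.21]
```

Call:
jog_arm(steps=[{"grip":1,"x":0,"y":0,"z":-35,"wx":-0.2,"wy":0,"wz":0.2},{"grip":1,"x":10,"y":3,"z":-65,"wx":-0.2,"wy":0,"wz":0.2},{"grip":1,"x":45,"y":16,"z":-69,"wx":-0.2,"wy":0,"wz":0.2},{"grip":1,"x":83,"y":29,"z":-69,"wx":-0.2,"wy":0,"wz":0.2},{"grip":1,"x":121,"y":43,"z":-69,"wx":-0.2,"wy":0,"wz":0.2}])

```text
t: 7.23
tool_pos: [0.582, 0.1743, 0.2224]
orientation: [3.139, 0.001, 1.668]
contact_force: [-0.3, 0.4, -0.1]
width: 0.998
```

Call:
jog_arm(steps=[{"grip":1,"x":38,"y":13,"z":0,"wx":0,"wy":0,"wz":0},{"grip":1,"x":76,"y":27,"z":0,"wx":0,"wy":0,"wz":0},{"grip":1,"x":110,"y":39,"z":0,"wx":0,"wy":0,"wz":0},{"grip":1,"x":140,"y":49,"z":0,"wx":0,"wy":0,"wz":0},{"grip":1,"x":155,"y":54,"z":0,"wx":0,"wy":0,"wz":0}])

```text
t: 7.65
tool_pos: [0.6206, 0.3378, 0.2232]
orientation: [3.139, -0.001, 1.67]
contact_force: [-0.9, -1.5, 0.1]
width: 0.999
```

```bash
python3 -c "
from plan import *
rows([((.6215,.3415,.12),1.67)])
for n in ('top','scene'):
    im,d=arm.snapshot(n);Q=cloud(n,d)
    cv2.imwrite(f'pics/{n}2.png',cv2.resize(im[90:282,110:366],None,fx=3,fy=3)[:,:,::-1])
    m=(d>0)&(np.hypot(Q[...,0]-.525,Q[...,1]-.107)<.09)&(Q[...,2]>.126)&(Q[...,2]<.15)
    q=Q[m];print(n,m.sum(),q.mean(0) if m.any() else '')
"
```

```text
t 7.65 pos [0.6206 0.3378 0.2232] rpy [ 3.1387e+00 -8.0000e-04  1.6704e+00] F [-0.89 -1.46  0.09] w 0.999 q [ 0.5   0.5   1.47 -0.    1.16  0.4 ]
xyz [  3.5   1.  103.2] w [ 0.17 -0.04  0.02]
top 49 [0.55267759 0.04865304 0.13134328]
scene 44 [0.55193963 0.05124635 0.13022742]
```

View pics/scene2.png

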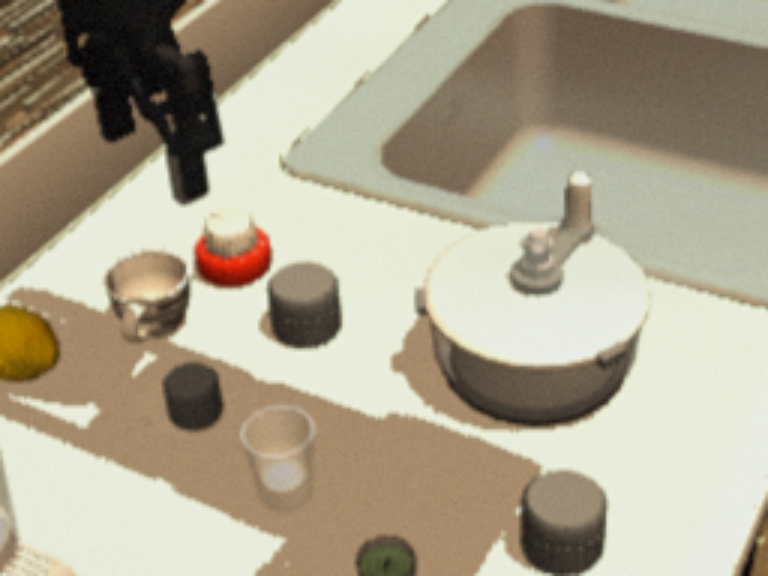

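```bash
python3 -c "
from h import *
d=np.load('top0.npy');Q=cloud('top',d)
m=(d>0)&(Q[...,2]>.012)&(Q[...,2]<.3);q=Q[m];r=np.hypot(q[:,0]-.6215,q[:,1]-.3415)
k=(r>.03)&(r<.13)
for a in range(-180,180,20):
    g=np.degrees(np.arctan2(q[:,1]-.3415,q[:,0]-.6215));s=k&(g>=a)&(g<a+20)
    print(a,s.sum(),r[s].min().round(3) if s.any() else '',q[s,2].max().round(3) if s.any() else '')
"
```

```text
-180 247 0.084 0.064
-160 10 0.097 0.063
-140 0  
-120 0  
-100 70 0.101 0.05
-80 209 0.093 0.051
-60 7 0.11 0.047
-40 48 0.085 0.054
-20 85 0.079 0.051
0 162 0.067 0.053
20 94 0.109 0.054
40 58 0.11 0.052
60 0  
80 0  
100 0  
120 0  
140 0  
160 44 0.092 0.062
```

Call:
jog_arm(steps=[{"grip":0.6,"x":3.5,"y":1,"z":25,"wx":0.1,"wy":0,"wz":0},{"grip":0.6,"x":3.5,"y":1,"z":60,"wx":0.1,"wy":0,"wz":0},{"grip":0.6,"x":3.5,"y":1,"z":95,"wx":0.1,"wy":0,"wz":0},{"grip":0.6,"x":3.5,"y":1,"z":120,"wx":0.1,"wy":0,"wz":0},{"grip":0.6,"x":3.5,"y":1,"z":135,"wx":0.1,"wy":0,"wz":0}])

```text
t: 8.17
tool_pos: [0.6195, 0.3384, 0.085]
orientation: [-3.138, 0.002, 1.671]
contact_force: [-0.5, 0.1, 0.4]
width: 0.8
```

```bash
python3 -c "
from plan import *
rows([((.6215,.3415,.029),1.67)])
im,d=arm.snapshot('scene');cv2.imwrite('pics/s3.png',cv2.resize(im[140:290,110:310],None,fx=4,fy=4)[:,:,::-1])
"
```

```text
t 8.17 pos [0.6195 0.3384 0.085 ] rpy [-3.1382e+00  1.7000e-03  1.6705e+00] F [-0.52  0.08  0.4 ] w 0.8 q [ 0.5   0.65  1.56 -0.    0.94  0.4 ]
xyz [ 3.   2.5 56. ] w [-0.2   0.09  0.03]
```

View pics/s3.png

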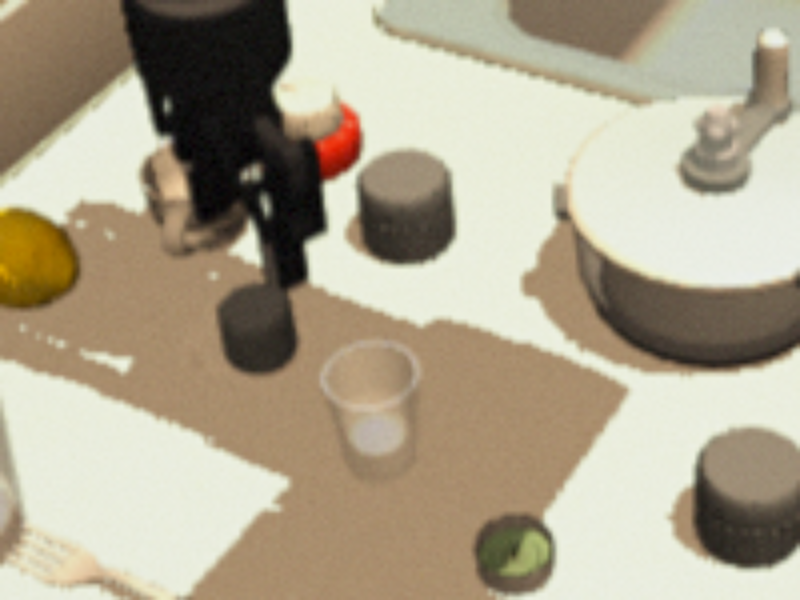

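Call:
jog_arm(steps=[{"grip":0.6,"x":2.5,"y":2,"z":10,"wx":-0.2,"wy":0,"wz":0},{"grip":0.6,"x":2.5,"y":2,"z":25,"wx":-0.2,"wy":0,"wz":0},{"grip":0.6,"x":2.5,"y":2,"z":40,"wx":-0.2,"wy":0,"wz":0},{"grip":0.6,"x":2.5,"y":2,"z":52,"wx":-0.2,"wy":0,"wz":0},{"grip":0.6,"x":2.5,"y":2,"z":54,"wx":-0.2,"wy":0,"wz":0}])

```text
t: 8.63
tool_pos: [0.6192, 0.34, 0.0267]
orientation: [-3.137, 0.004, 1.671]
contact_force: [0.2, -0.5, 0.6]
width: 0.799
```

```bash
python3 -c "
from plan import *
rows([((.6209,.341,.029),1.67)])
"
```

```text
t 8.63 pos [0.6192 0.34   0.0267] rpy [-3.137   0.0036  1.6705] F [ 0.24 -0.45  0.57] w 0.799 q [ 0.5   0.73  1.57 -0.    0.85  0.4 ]
xyz [ 0.8  1.8 -2.3] w [-0.26  0.21  0.03]
```

Call:
jog_arm(steps=[{"grip":0.6,"x":1,"y":2,"z":-2.5,"wx":-0.3,"wy":0.2,"wz":0},{"grip":0.6,"x":1,"y":2,"z":-2.5,"wx":-0.3,"wy":0.2,"wz":0},{"grip":-1,"x":1,"y":2,"z":-2.5,"wx":-0.3,"wy":0.2,"wz":0},{"grip":-1,"x":1,"y":2,"z":-2.5,"wx":-0.3,"wy":0.2,"wz":0},{"grip":-1,"x":1,"y":2,"z":-2.5,"wx":-0.3,"wy":0.2,"wz":0}], force=50)

```text
t: 9.05
tool_pos: [0.6217, 0.3415, 0.0303]
orientation: [3.139, -0.001, 1.671]
contact_force: [-0.4, -0.1, 0.5]
width: 0.449
```

Call:
jog_arm(steps=[{"grip":-1,"x":0,"y":0,"z":0,"wx":0,"wy":0,"wz":0},{"grip":-1,"x":0,"y":0,"z":0,"wx":0,"wy":0,"wz":0},{"grip":-1,"x":0,"y":0,"z":0,"wx":0,"wy":0,"wz":0},{"grip":-1,"x":0,"y":0,"z":0,"wx":0,"wy":0,"wz":0},{"grip":-1,"x":0,"y":0,"z":0,"wx":0,"wy":0,"wz":0}])

```text
t: 9.47
tool_pos: [0.6217, 0.3415, 0.0303]
orientation: [3.14, -0.0, 1.671]
contact_force: [-0.7, 0.8, 0.4]
width: 0.451
```

```bash
python3 -c "
from plan import *
rows([((.6209,.341,.2),1.67)])
im,d=arm.snapshot('scene');cv2.imwrite('pics/s4.png',cv2.resize(im[140:290,110:310],None,fx=4,fy=4)[:,:,::-1])
"
```

```text
t 9.47 pos [0.6217 0.3415 0.0303] rpy [ 3.1395e+00 -5.0000e-04  1.6705e+00] F [-0.67  0.75  0.38] w 0.451 q [ 0.5   0.72  1.57 -0.    0.85  0.4 ]
xyz [  -0.4   -0.5 -169.7] w [ 0.12 -0.03  0.03]
```

View pics/s4.png

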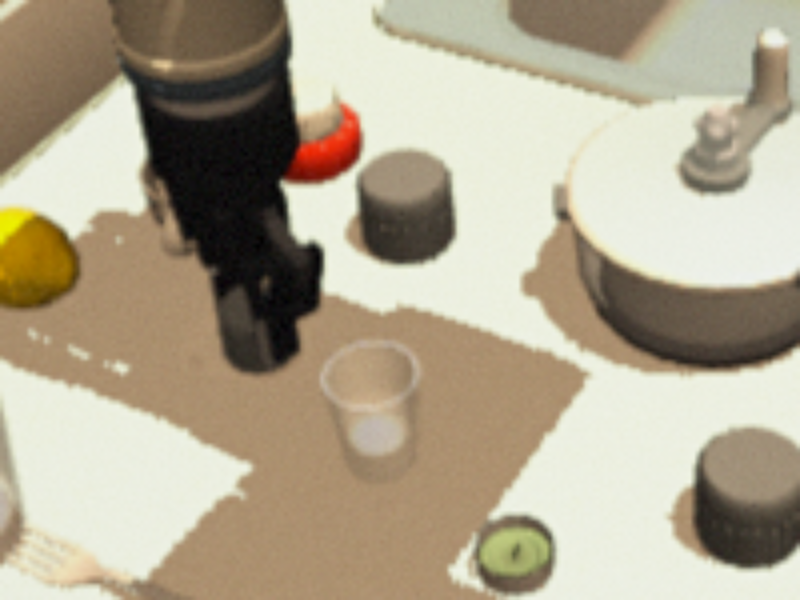

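Cap is gripped at about 38 mm width, with the TCP 30.3 mm above its mouth. Lifting.

Call:
jog_arm(steps=[{"grip":-1,"x":0,"y":0,"z":-15,"wx":0.1,"wy":0,"wz":0},{"grip":-1,"x":0,"y":0,"z":-50,"wx":0.1,"wy":0,"wz":0},{"grip":-1,"x":0,"y":0,"z":-90,"wx":0.1,"wy":0,"wz":0},{"grip":-1,"x":0,"y":0,"z":-130,"wx":0.1,"wy":0,"wz":0},{"grip":-1,"x":0,"y":0,"z":-165,"wx":0.1,"wy":0,"wz":0}], force=60)

```text
t: 9.93
tool_pos: [0.6214, 0.3415, 0.1978]
orientation: [3.141, -0.001, 1.671]
contact_force: [0.5, 0.4, 0.8]
width: 0.445
```

```bash
python3 -c "
from plan import *
rows([((.5248,.1067,.2),1.67)])
"
```

```text
t 9.93 pos [0.6214 0.3415 0.1978] rpy [ 3.1405e+00 -8.0000e-04  1.6705e+00] F [0.51 0.44 0.77] w 0.445 q [0.5  0.53 1.48 0.   1.12 0.4 ]
xyz [-224.  -119.5   -2.6] w [ 0.06 -0.05  0.03]
```

Call:
jog_arm(steps=[{"grip":-1,"x":-20,"y":-11,"z":-2.5,"wx":0,"wy":0,"wz":0},{"grip":-1,"x":-50,"y":-27,"z":-2.5,"wx":0,"wy":0,"wz":0},{"grip":-1,"x":-85,"y":-45,"z":-2.5,"wx":0,"wy":0,"wz":0},{"grip":-1,"x":-120,"y":-64,"z":-2.5,"wx":0,"wy":0,"wz":0},{"grip":-1,"x":-150,"y":-80,"z":-2.5,"wx":0,"wy":0,"wz":0}])

```text
t: 10.35
tool_pos: [0.5553, 0.1824, 0.1999]
orientation: [3.141, -0.0, 1.671]
contact_force: [0.4, -0.7, -0.2]
width: 0.445
```

```bash
python3 -c "
from plan import *
rows([((.5248,.1067,.2),1.67)])
"
```

```text
t 10.35 pos [0.5553 0.1824 0.1999] rpy [ 3.1411e+00 -3.0000e-04  1.6709e+00] F [ 0.37 -0.72 -0.16] w 0.445 q [0.31 0.35 1.77 0.   1.02 0.21]
xyz [-72.3 -37.9  -0.1] w [ 0.03 -0.02  0.05]
```

Call:
jog_arm(steps=[{"grip":-1,"x":-25,"y":-13,"z":0,"wx":0,"wy":0,"wz":0},{"grip":-1,"x":-50,"y":-26,"z":0,"wx":0,"wy":0,"wz":0},{"grip":-1,"x":-68,"y":-36,"z":0,"wx":0,"wy":0,"wz":0},{"grip":-1,"x":-72.3,"y":-37.9,"z":0,"wx":0,"wy":0,"wz":0},{"grip":-1,"x":-72.3,"y":-37.9,"z":0,"wx":0,"wy":0,"wz":0}])

```text
t: 10.77
tool_pos: [0.5245, 0.1057, 0.2]
orientation: [3.141, -0.0, 1.669]
contact_force: [-0.2, -0.4, -0.4]
width: 0.445
```

```bash
python3 -c "
from plan import *
rows([((.5248,.1067,.16),1.67)])
for n in ('scene','top'):
    im,d=arm.snapshot(n);cv2.imwrite('pics/'+n+'5.png',cv2.resize(im[90:240,210:370],None,fx=4,fy=4)[:,:,::-1])
    Q=cloud(n,d);m=(d>0)&(np.hypot(Q[...,0]-.5248,Q[...,1]-.1067)<.03)&(Q[...,2]>.155)&(Q[...,2]<.21)
    q=Q[m];print(n,m.sum(),q.min(0),q.max(0),q.mean(0))
"
```

```text
t 10.77 pos [0.5245 0.1057 0.2   ] rpy [ 3.141e+00 -3.000e-04  1.669e+00] F [-0.18 -0.41 -0.42] w 0.445 q [0.2  0.27 1.88 0.   0.99 0.1 ]
xyz [ 1.   0.4 40. ] w [ 0.03 -0.02 -0.05]
scene 439 [0.49501948 0.09311352 0.16962999] [0.55140888 0.12815678 0.20998173] [0.52087614 0.11557147 0.19406516]
top 22 [0.51013265 0.1186167  0.16987794] [0.52830863 0.12618286 0.20480987] [0.51844959 0.12350531 0.1870595 ]
```

View pics/scene5.png

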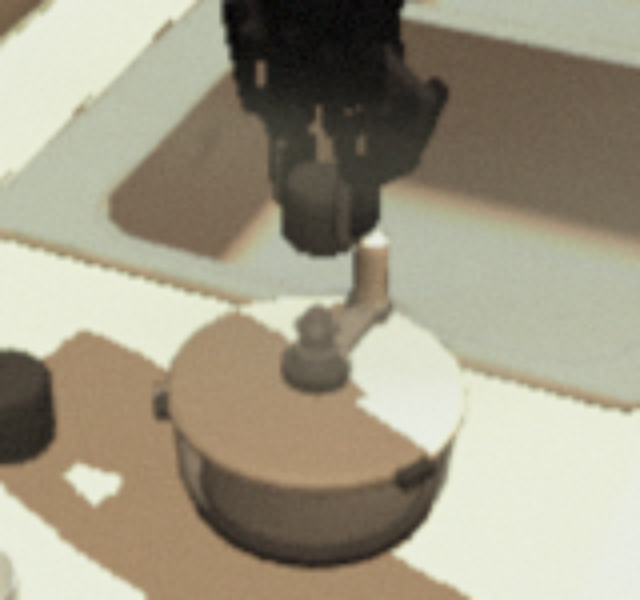

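View pics/top5.png

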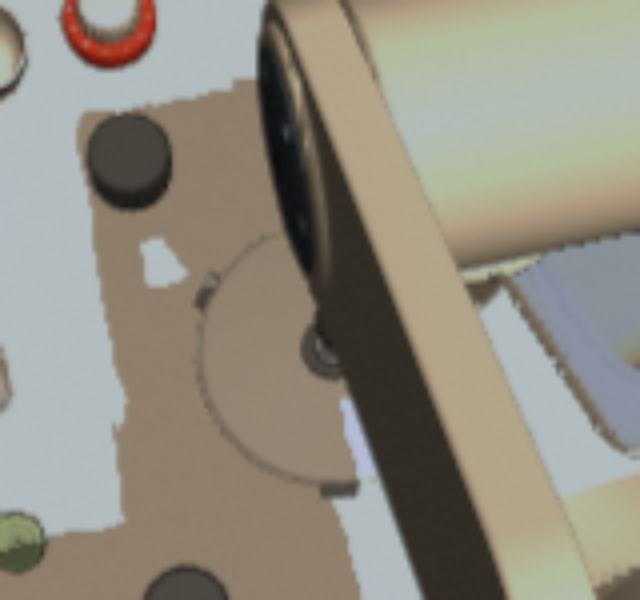

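```bash
python3 - <<'E'
from plan import *
from scipy.optimize import least_squares
im,d=arm.snapshot('scene');Q=cloud('scene',d)
for lo,hi in((.1705,.18),(.18,.19),(.1705,.195)):
    m=(d>0)&(np.hypot(Q[...,0]-.5248,Q[...,1]-.1067)<.024)&(Q[...,2]>lo)&(Q[...,2]<hi)
    q=Q[m];r=least_squares(lambda c:np.hypot(q[:,0]-c[0],q[:,1]-c[1])-.02,[.5248,.107],loss='soft_l1',f_scale=.001)
    print(m.sum(),r.x.round(4),np.median(abs(r.fun)),q[:,:2].min(0),q[:,:2].max(0))
# same for stud/boss: side of boss r=.012
m=(d>0)&(np.hypot(Q[...,0]-.5248,Q[...,1]-.1067)<.016)&(Q[...,2]>.091)&(Q[...,2]<.0985);q=Q[m]
r=least_squares(lambda c:np.hypot(q[:,0]-c[0],q[:,1]-c[1])-.012,[.5248,.107],loss='soft_l1',f_scale=.001);print('boss',m.sum(),r.x.round(4))
m=(d>0)&(np.hypot(Q[...,0]-.5248,Q[...,1]-.1067)<.016)&(Q[...,2]>.1015)&(Q[...,2]<.117);q=Q[m]
r=least_squares(lambda c:np.hypot(q[:,0]-c[0],q[:,1]-c[1])-.0095,[.5248,.107],loss='soft_l1',f_scale=.001);print('stud',m.sum(),r.x.round(4))
E
```

```text
58 [0.5272 0.1073] 0.000581931980380342 [0.50293599 0.09806049] [0.53932097 0.12870113]
65 [0.5264 0.1072] 0.0009275465412768857 [0.5017933 0.1093954] [0.54411162 0.12883623]
153 [0.5267 0.1072] 0.0007968342087389599 [0.5017933  0.09806049] [0.54411162 0.12883623]
boss 39 [0.5257 0.107 ]
stud 58 [0.526  0.1072]
```

Call:
jog_arm(steps=[{"grip":-1,"x":0.5,"y":0,"z":12,"wx":0,"wy":0,"wz":0},{"grip":-1,"x":0.5,"y":0,"z":24,"wx":0,"wy":0,"wz":0},{"grip":-1,"x":0.5,"y":0,"z":36,"wx":0,"wy":0,"wz":0},{"grip":-1,"x":0.5,"y":0,"z":44,"wx":0,"wy":0,"wz":0},{"grip":-1,"x":0.5,"y":0,"z":46,"wx":0,"wy":0,"wz":0}], force=80)

```text
t: 11.33
tool_pos: [0.5251, 0.1088, 0.1526]
orientation: [-3.141, -0.001, 1.672]
contact_force: [-0.2, 0.1, -0.2]
width: 0.439
```

```bash
python3 -c "
from plan import *
rows([((.5248,.1067,.1333),1.67)])
im,d=arm.snapshot('scene');cv2.imwrite('pics/s6.png',cv2.resize(im[90:240,210:370],None,fx=4,fy=4)[:,:,::-1])"
```

```text
t 11.33 pos [0.5251 0.1088 0.1526] rpy [-3.1409e+00 -6.0000e-04  1.6722e+00] F [-0.22  0.15 -0.22] w 0.439 q [0.2  0.34 1.91 0.   0.89 0.1 ]
xyz [-2.1 -0.5 19.3] w [-0.04 -0.04  0.13]
```

View pics/s6.png

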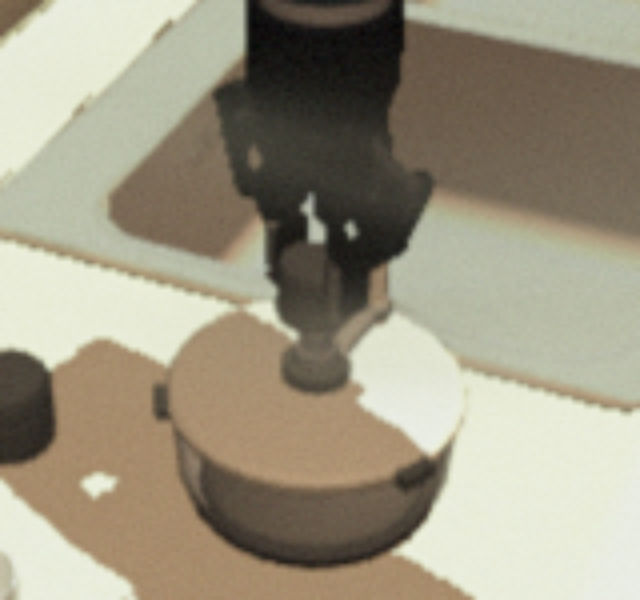

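Call:
jog_arm(steps=[{"grip":-1,"x":-2.2,"y":-0.6,"z":0,"wx":0,"wy":0,"wz":0},{"grip":-1,"x":-2.2,"y":-0.6,"z":0,"wx":0,"wy":0,"wz":0},{"grip":-1,"x":-2.2,"y":-0.6,"z":1,"wx":0,"wy":0,"wz":0},{"grip":-1,"x":-2.2,"y":-0.6,"z":2,"wx":0,"wy":0,"wz":0},{"grip":-1,"x":-2.2,"y":-0.6,"z":3,"wx":0,"wy":0,"wz":0}])

```text
t: 11.8
tool_pos: [0.5251, 0.1065, 0.1502]
orientation: [3.141, -0.001, 1.672]
contact_force: [-0.7, 0.1, -0.9]
width: 0.44
```

```bash
python3 - <<'E'
from plan import *
from scipy.optimize import least_squares
rows([((.5244,.1065,.1333),1.67)])
im,d=arm.snapshot('scene');Q=cloud('scene',d)
m=(d>0)&(np.hypot(Q[...,0]-.5248,Q[...,1]-.1067)<.024)&(Q[...,2]>.122)&(Q[...,2]<.145)
q=Q[m];r=least_squares(lambda c:np.hypot(q[:,0]-c[0],q[:,1]-c[1])-.02,[.5248,.107],loss='soft_l1',f_scale=.001)
print(m.sum(),r.x.round(4))
E
```

```text
t 11.8 pos [0.5251 0.1065 0.1502] rpy [ 3.1413e+00 -7.0000e-04  1.6719e+00] F [-0.69  0.15 -0.86] w 0.44 q [0.2  0.34 1.92 0.   0.88 0.1 ]
xyz [ 0.1 -0.7 16.9] w [ 0.02 -0.04  0.11]
127 [0.5266 0.1064]
```

Call:
jog_arm(steps=[{"grip":-1,"x":0.3,"y":-0.5,"z":1.5,"wx":0,"wy":0,"wz":0},{"grip":-1,"x":0.3,"y":-0.5,"z":3,"wx":0,"wy":0,"wz":0},{"grip":-1,"x":0.3,"y":-0.5,"z":4.5,"wx":0,"wy":0,"wz":0},{"grip":-1,"x":0.3,"y":-0.5,"z":6,"wx":0,"wy":0,"wz":0},{"grip":-1,"x":0.3,"y":-0.5,"z":7.5,"wx":0,"wy":0,"wz":0}])

```text
t: 12.27
tool_pos: [0.525, 0.1068, 0.1434]
orientation: [3.14, -0.001, 1.672]
contact_force: [-1.8, 0.9, 10.4]
width: 0.442
```

```bash
python3 -c "
from plan import *
rows([((.5246,.1067,.1333),1.67)])"
```

```text
t 12.27 pos [0.525  0.1068 0.1434] rpy [ 3.1405e+00 -8.0000e-04  1.6719e+00] F [-1.83  0.9  10.43] w 0.442 q [0.2  0.35 1.92 0.   0.87 0.1 ]
xyz [-0.1 -0.4 10.1] w [ 0.06 -0.05  0.11]
```

Call:
jog_arm(steps=[{"grip":-1,"x":-0.1,"y":-0.4,"z":3,"wx":0,"wy":0,"wz":0},{"grip":-1,"x":-0.1,"y":-0.4,"z":5,"wx":0,"wy":0,"wz":0},{"grip":-1,"x":-0.1,"y":-0.4,"z":7,"wx":0,"wy":0,"wz":0},{"grip":-1,"x":-0.1,"y":-0.4,"z":9,"wx":0,"wy":0,"wz":0},{"grip":-1,"x":-0.1,"y":-0.4,"z":10,"wx":0,"wy":0,"wz":0}])

```text
t: 12.68
tool_pos: [0.5245, 0.1067, 0.1333]
orientation: [3.141, -0.001, 1.672]
contact_force: [-4.9, -1.0, 14.5]
width: 0.441
```

```bash
python3 -c "
from plan import *
rows([((.5246,.1067,.1333),1.67)])"
```

```text
t 12.68 pos [0.5245 0.1067 0.1333] rpy [ 3.1409e+00 -8.0000e-04  1.6720e+00] F [-4.91 -1.   14.53] w 0.441 q [0.2  0.37 1.93 0.   0.85 0.1 ]
xyz [ 0.   0.1 -0. ] w [ 0.04 -0.04  0.11]
```

Call:
jog_arm(steps=[{"grip":-1,"x":0,"y":0,"z":1,"wx":0,"wy":0,"wz":0},{"grip":-1,"x":0,"y":0,"z":1.5,"wx":0,"wy":0,"wz":0},{"grip":-1,"x":0,"y":0,"z":1.5,"wx":0,"wy":0,"wz":0},{"grip":-1,"x":0,"y":0,"z":1.5,"wx":0,"wy":0,"wz":0},{"grip":-1,"x":0,"y":0,"z":1.5,"wx":0,"wy":0,"wz":0}])

```text
t: 13.1
tool_pos: [0.5245, 0.1067, 0.1332]
orientation: [3.141, -0.001, 1.672]
contact_force: [-6.8, -1.9, 19.5]
width: 0.439
```

```bash
python3 - <<'E'
from plan import *
from scipy.optimize import least_squares
rows([((.5246,.1067,.1333),1.67)])
im,d=arm.snapshot('scene');Q=cloud('scene',d)
cv2.imwrite('pics/s7.png',cv2.resize(im[100:230,220:350],None,fx=4.5,fy=4.5)[:,:,::-1])
m=(d>0)&(np.hypot(Q[...,0]-.5248,Q[...,1]-.1067)<.024)&(Q[...,2]>.106)&(Q[...,2]<.13)
q=Q[m];r=least_squares(lambda c:np.hypot(q[:,0]-c[0],q[:,1]-c[1])-.02,[.5248,.107],loss='soft_l1',f_scale=.001)
print(m.sum(),r.x.round(4))
# profile: z of points on the near face at radius 17-22mm
rr=np.hypot(Q[...,0]-r.x[0],Q[...,1]-r.x[1]);m=(d>0)&(rr>.016)&(rr<.023)&(Q[...,2]>.085)&(Q[...,2]<.15)&(Q[...,1]>.1)
print(np.sort(Q[m][:,2]).round(4)[::4])
rows([])
E
```

```text
t 13.1 pos [0.5245 0.1067 0.1332] rpy [ 3.1408e+00 -8.0000e-04  1.6719e+00] F [-6.76 -1.86 19.55] w 0.439 q [0.2  0.37 1.93 0.   0.85 0.1 ]
xyz [ 0.   0.1 -0.1] w [ 0.05 -0.05  0.11]
128 [0.5265 0.1071]
[0.085  0.0856 0.086  0.0866 0.0877 0.0881 0.0882 0.0887 0.0893 0.0897
 0.09   0.0904 0.0907 0.0913 0.0916 0.1033 0.1049 0.1057 0.1065 0.1065
 0.1068 0.1082 0.1088 0.1095 0.1101 0.1111 0.1117 0.1124 0.1135 0.1151
 0.1155 0.116  0.1168 0.118  0.1186 0.1193 0.12   0.1207 0.1219 0.1225
 0.1234 0.1238 0.1247 0.1261 0.1265 0.1271 0.1279 0.1288 0.1293 0.1301
 0.1316 0.1319 0.1327 0.1332 0.1338 0.1347 0.1348 0.1351 0.1355 0.1357
 0.136  0.1364 0.1366 0.1372 0.1377 0.138  0.1384 0.1386 0.14   0.1415
 0.143  0.1447 0.1456 0.1463 0.1485 0.1489]
t 13.15 pos [0.5246 0.1067 0.1332] rpy [ 3.1407e+00 -8.0000e-04  1.6719e+00] F [-6.99 -1.7  19.07] w 0.439 q [0.2  0.37 1.93 0.   0.85 0.1 ]
```

View pics/s7.png

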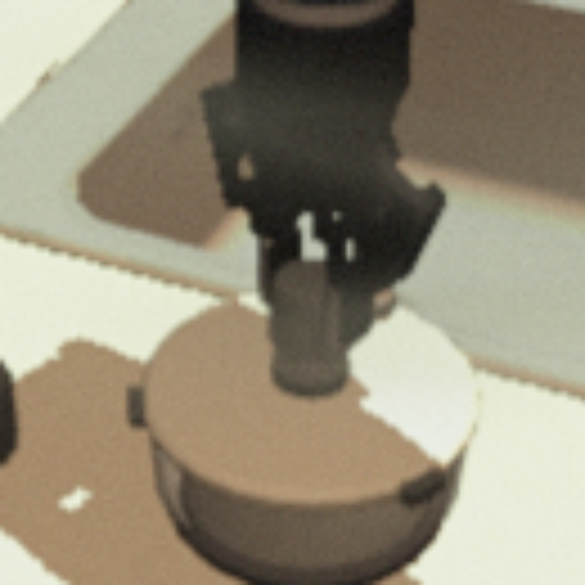

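Call:
jog_arm(steps=[{"grip":-1,"x":0,"y":-0.4,"z":1.5,"wx":0,"wy":0,"wz":0},{"grip":-1,"x":0,"y":-0.4,"z":1.5,"wx":0,"wy":0,"wz":0},{"grip":-1,"x":0,"y":-0.4,"z":1.5,"wx":0,"wy":0,"wz":0},{"grip":-1,"x":0,"y":-0.4,"z":1.5,"wx":0,"wy":0,"wz":0},{"grip":-1,"x":0,"y":-0.4,"z":1.5,"wx":0,"wy":0,"wz":0}])

```text
t: 13.57
tool_pos: [0.5246, 0.1067, 0.1332]
orientation: [3.14, -0.001, 1.672]
contact_force: [-5.2, -1.4, 19.6]
width: 0.442
```

```bash
python3 - <<'E'
from plan import *
rows([])
im,d=arm.snapshot('scene');Q=cloud('scene',d)
for nm,c,r,lo,hi in(("knob",(.5523,.0495),.02,.11,.135),("glass",(.515,.325),.03,.055,.08),("candle",(.415,.304),.03,.008,.03)):
    m=(d>0)&(np.hypot(Q[...,0]-c[0],Q[...,1]-c[1])<r)&(Q[...,2]>lo)&(Q[...,2]<hi);print(nm,m.sum(),Q[m].mean(0))
rows([])
E
```

```text
t 13.57 pos [0.5246 0.1067 0.1332] rpy [ 3.1398e+00 -8.0000e-04  1.6719e+00] F [-5.15 -1.44 19.58] w 0.442 q [0.2  0.36 1.93 0.   0.85 0.1 ]
knob 3 [0.55740799 0.05857751 0.11814841]
glass 161 [0.51405923 0.32624567 0.05942603]
candle 187 [0.41783009 0.30516666 0.01127847]
t 13.62 pos [0.5245 0.1067 0.1332] rpy [ 3.1399e+00 -8.0000e-04  1.6719e+00] F [-5.21 -0.72 18.53] w 0.44 q [0.2  0.36 1.93 0.   0.85 0.1 ]
```

Cap is home, pressed steadily at about 19 N and still gripped. The bystanders are where they started, so I'm handing in.

```bash
python3 -c "
from station import arm
print(arm.sign_off())"
```

```text
the job is handed in; nothing more can be done
None
```

I turned the crank about 380° anticlockwise by its knob. Then I put the smallest ribbed cap over the stud, pressed it past the click and handed in at about 13.6 s, still holding it and pressing down. No verdict is reported.

- **Crank:** the arm's path round the circle gave 6.6 rad, and a camera check of the knob before I picked up the cap agreed. After the cap was on, the gripper nearly hid the knob (3 depth points), so I could not re-measure it. What shows of it in the last picture looks unmoved.
- **Cap height:** the mouth measured about 20 mm below the stud top, both from the arm and from the depth picture. The arm stopped moving down as the force rose, which fits the cap being fully home.
- **Cap centring:** the arm and the camera fit both put it within 1 mm of the axle, though they differ from each other by about 1 mm.
- **Hold:** the arm was pressing steadily with about 19 N, with a small leftover sideways force of about 5 N. The grip was set to 80 N and the finger opening was steady.
- **Tealight and glass:** both were where they started, to within the measurement error.

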